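Snap a locating pin into its catch and pull-check it

TASK

Take the pin with the flat thumb-plate head out of the rack and press it into the hole of the sprung check block until it snaps fully home, collar pressed down on the block, without pressing harder than about 20 N. Then prove the catch holds: keep a steady upward pull of 12 N (give or take 2) on the seated pin for a good second, never more than about 16 N. Ease off and let go, leaving the pin home in the block and the other two pins in their rack.

Things in the scene. Friction and masses are not known exactly. Their poses are not given: they have to be found in the camera images.
- pin: The pin to fit, 63 mm tall, 80 g, standing head up in the rack. Origin: its tip; z up. Steel shank: tip 5 mm wide, tapering to 16 mm diameter at z 16 mm; catch groove z 18 to 25, widening to 14 mm at z 30. Steel collar 34 mm diameter, z 30 to 35. Black thumb-plate head, z 35 to 63, 14 mm thick along x, 30 mm wide along y: grip across x, fingertips just above the collar.
- pin_round: Another pin, not to be used: same collar, head a round black knob 24 mm in diameter and 21 mm tall, 56 mm tall in all. Origin at its tip. Stays in the rack.
- pin_short: Another pin, not to be used: same collar, head a low round black button 18 mm in diameter and 12 mm tall, 47 mm tall in all. Origin at its tip. Stays in the rack.
- rack: Fixed grey block 56 mm (x) by 165 mm (y) by 40 mm high, origin at the centre of its underside; three holes of 18 mm diameter, 34 mm deep, in its top at y = -52, 0 and +52 mm. A pin stands in each, its collar on the rack's top (pin origin 10 mm above the table). Which pin is in which hole varies.
- stand: Fixed black base plate of the check stand, 12 mm thick, 90 mm (x) by 155 mm (from y = -45 to +110 mm), carrying a small green circuit board towards its +y end (parts there up to 25 mm above the table). Origin on the table under the axis of the check block's hole, z up.
- mouth (a point): Mouth centre, z up, of the hole (20 mm diameter, right through) in the aluminium check block, 64 x 64 x 32 mm, top 48 mm above the table. Spring balls 9 mm down grip the taper once the tip is about 12 mm down; 5 to 16 N drives it on; from about 24 mm the catch draws pin and block together (the block may rise: press on) until the tip is 30 mm below the mouth, collar on the block.
- nest (a joint): Vertical travel of the check block on its stiff spring mount, m, 0 at rest, positive up, stops at +-3.5 mm: 8 N per mm, so a 12 N pull lifts it 1.5 mm and a 20 N press sinks it 2.5 mm. The reading has about 1 mm noise, too coarse for the force: trust the wrist force. The catch holds 18 N.
Things that resemble listed ones, but are neither listed nor needed, are in the scene too. What is shaped like the pin but pink is not meant.

How it is judged:
On the way, in this order (a step that is already met when the one before it is completed fails the run):
1. the pin is snapped fully home in the check block, collar pressed down (block not lifted) (z of pin in the frame of mouth below -0.0285 m and horizontal distance between pin and mouth below 0.004 m and value of joint nest below 0.0006 m), for 0.15 s.
2. held by the fingers and still home, the pin is pulled upward with 9 to 15 N (block lifted 1.12 to 1.88 mm) for 0.6 s (value of joint nest between 0.00112 and 0.00188 m and z of pin in the frame of mouth below -0.0275 m and contact force between the fingers and pin above 1 N), for 0.6 s.
At the end, for the whole second after the job is handed in: The pin stands at rest in the check block, released: its tip at least 28.5 mm below the mouth and within 4 mm of the hole's axis, upright within 0.1 rad, the block back within 0.5 mm of its rest height; the two other pins within 15 mm of where they stood (z of pin in the frame of mouth below -0.0285 m and horizontal distance between pin and mouth below 0.004 m and angle between the z axis of pin and the z axis of mouth, either way round below 0.1 rad and linear speed of pin below 0.01 m/s and value of joint nest between -0.0005 and 0.0005 m and distance of each of pin_round, pin_short from where it was at the start of the episode below 0.015 m); the robot touches nothing.
It fails at once if the block is pressed down with more than 24 N (3 mm) (value of joint nest below -0.003 m).
It fails at once if the block is pulled up with more than 18 N (2.25 mm) (value of joint nest above 0.00225 m).
It fails at once if another pin is pulled out of the rack (distance of any of pin_round, pin_short from where it was at the start of the episode above 0.02 m).
It also fails if it takes over 67 s, if anything falls off the work surface, if the arm or the gripper's body presses on something with over 40 N, if the wrist force passes 120 N, or if a joint passes its speed limit or range.

ROBOT

A 6-joint arm with a two-finger parallel gripper is mounted at the origin on the work surface. World frame = base frame: x ahead of the robot, y to its left, z up, the work surface at z = 0. Lengths are in m, angles in rad, forces in N, time in s.
With the tool pointing down it reaches from about 0.25 to 0.85 m from the base axis. Payload 12.5 kg.
Tool frame: the origin (TCP) lies midway between the tips of the shut fingers; the grasp point (between the pads) lies ctrl.pinch_z behind it (ctrl.pinch_z is the distance from the TCP to the grasp point, in m); z points along the fingers, y is the line along which they close (so a half turn about z gives the same grasp; the last joint's range is limited). The gripper opens to 93 mm and grips with 3 to 60 N. Pads are 15 mm wide; open, the fingers measure 128 mm over their backs; the gripper's body (75 mm by 188 mm) begins 65 mm behind the grasp point.
Start: joints at [-1.408, 0.351, 1.652, -0, 1.139, -0.085], TCP at [0.135, -0.533, 0.219] pointing down, gripper open.
Joint ranges: [-2.75, 2.75], [-0.79, 2.1], [0.01, 2.65], [-1.57, 4.71], [0.07, 3.14], [-2.87, 2.87]. Speed limits (rad/s): [2.22, 2.22, 2.79, 3.14, 3.14, 3.14].

INTERFACE

Orientations are given as a rotation vector (axis times angle).
In Python, from rig import ctrl gives the robot as it stands. The module is installed in compiled form; this text tells all that it offers.
- The arm moves only by the tool tcp_steps, called after "Call:" as name([rows], argument=value, ...), one row to a line, values as JSON. Schema: {"type":"object","properties":{"plan":{"type":"array","items":{"type":"number"},"minItems":5,"maxItems":25},"grip_force":{"type":"number"},"only":{"type":"string"},"quiet":{"type":"boolean"},"lines":{"type":"string"}},"required":["plan"],"additionalProperties":false}. plan is one flat list of numbers that holds 1 to 5 rows one after another, with no inner brackets; each row has 5 numbers: the opening from 0.0 (shut) to 1.0 (fully open), then dx, dy, dz in m, then a turn about the tool's z in rad; each row is the pose to reach, as a shift and turn from the pose commanded when the call began, along the tool's axes at that moment; what a row does not reach only later rows make up. A row lasts 1/12 s, in which the tool goes at most 0.0417 m and 0.125 rad, less where a joint would pass 70% of its speed; a pose out of reach is approached as far as the arm can. The fingers move at their own pace and stop on an object; grip_force is the grip in N (left out, the last holds). Time passes only in rows, so rows that do not move let the fingers close. The tool returns the time, the measured TCP pose, the force, the opening and the grip force at its end. only (a regular expression) keeps the lines of the reply that match it, lines (a string "A,B") keeps lines A to B, and quiet returns only ok. Input that does not fit is refused with a message, and nothing moves.
- ctrl.get_obs(): the state, without advancing time (a new reading comes with each control period).
- ctrl.capture(name): name is "scene" or "top" or "wrist"; returns a dict with "frame" (420x560x3 uint8, red, green, blue), "fx", "fy", "cx", "cy" (pixels), "pose" (4x4, takes a point from camera to world coordinates). Camera axes: x right, y down, z forward; pixel columns grow to the right and rows downward; lengths in m; the calibration is good to about 2 mm. A picture is of the moment at which its call begins. There is no depth.
- ctrl.finish_job(): hands the job in; it is judged then, once.
The state is a dict: "time": time; "q": joint angles; "qd": joint speeds; "joint_torque": joint torques, N m; "position": TCP position; "tool_rot": TCP orientation; "force": force on the tool from outside, world axes, zero at the start; "moment": the same for the moment, N m; "grip_width": opening from 0.0 (shut) to 1.0 (fully open); "finger_force": force on a finger pad.
Only numpy, scipy, OpenCV 4.12 (cv2) and the standard library are available. Lean on these libraries where they do the work, as an engineer would, in place of code of your own. Each camera call takes 0.05 s, during which the arm holds its last target. There are 200 camera calls.

## Working session

There is one attempt and no reset: what is moved stays moved. The work goes in short steps, Python scripts to look and compute and a tool call to move; the robot and the scene stay as the last step left them, time stands still between calls to the robot, and variables do not carry over. Pictures are saved under pics/ and viewed, at most 10 in all, crops included, and the job is handed in when it is done.

```bash
mkdir -p pics; cat > h.py <<'E'
from rig import ctrl
import numpy as np, cv2
def cap(n,f):
    c=ctrl.capture(n); cv2.imwrite(f"pics/{f}.png",cv2.cvtColor(c["frame"],cv2.COLOR_RGB2BGR)); np.savez(f"pics/{f}.npz",**c); return c
def ray(c,u,v,z):
    P=c["pose"]; d=P[:3,:3]@np.array([(u-c["cx"])/c["fx"],(v-c["cy"])/c["fy"],1]); o=P[:3,3]
    return o+d*(z-o[2])/d[2]
def proj(c,p):
    P=c["pose"]; q=P[:3,:3].T@(np.array(p)-P[:3,3]); return q[0]/q[2]*float(c["fx"])+c["cx"],q[1]/q[2]*float(c["fy"])+c["cy"]
E
python3 - <<'E'
from h import *
for n in("scene","top"): c=cap(n,n+"0"); print(n,c["pose"].round(3).tolist(),c["fx"],c["cx"],c["cy"])
print(ctrl.get_obs(),ctrl.pinch_z)
E
```

```text
scene [[0.745, 0.481, -0.462, 0.87], [0.667, -0.532, 0.521, -0.456], [0.005, -0.697, -0.717, 0.658], [0.0, 0.0, 0.0, 1.0]] 418.0324299310086 283.0284901974141 205.2487530804155
top [[-0.023, -0.998, 0.06, 0.416], [-1.0, 0.022, -0.003, -0.024], [0.002, -0.06, -0.998, 0.91], [0.0, 0.0, 0.0, 1.0]] 451.581103825292 274.74172760183563 210.76620194015518
{'time': 0.1, 'q': array([-1.40759085e+00,  3.51171345e-01,  1.65231850e+00,  2.16012141e-05,
        1.13910390e+00, -8.46062036e-02]), 'qd': array([ 0.00065376, -0.00094969, -0.00026786,  0.00029652, -0.0019216 ,
        0.00064667]), 'joint_torque': array([ 6.71384223e-04, -4.98026741e+01, -2.85704273e+01,  7.00516300e-02,
        2.39111617e-02, -5.57112423e-05]), 'position': array([ 0.13488503, -0.53290337,  0.2181771 ]), 'tool_rot': array([-3.11651593e+00, -3.88128591e-01,  3.09862548e-05]), 'force': array([ 0.28251811, -0.85146449, -0.38267097]), 'moment': array([-0.05386962, -0.03720767,  0.01752428]), 'finger_force': 0.0, 'grip_width': 0.9981339896776839} 0.0188
```

View pics/top0.png

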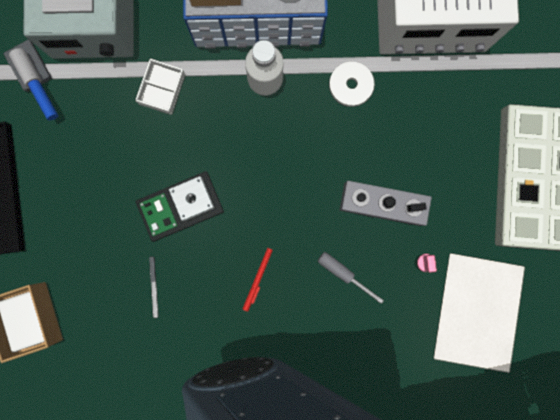

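View pics/scene0.png

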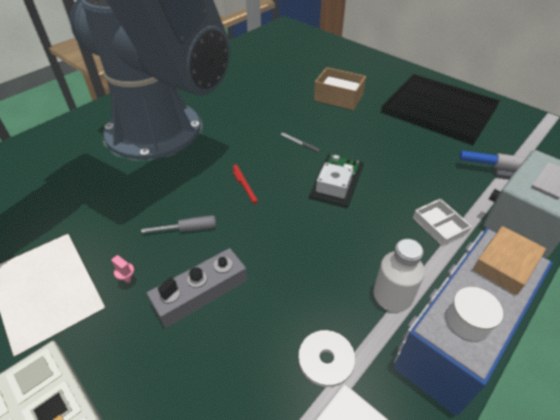

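The top view shows the rack at about (388,203) and the check stand at (180,205). These could be taken for the pin:
- (361,197): low button, so pin_short
- (389,202): round knob, so pin_round
- (416,208): flat plate, so the pin I want
- (427,264): pink look-alike lying down, not meant

Next I'll check the choice in an enlarged crop.

```bash
python3 - <<'E'
import cv2,numpy as np
t=cv2.imread("pics/top0.png")
a=cv2.resize(t[170:235,335:435],None,fx=8,fy=8,interpolation=cv2.INTER_CUBIC)[:520]
cv2.imwrite("pics/c1.png",a)
b=cv2.resize(t[165:245,130:230],None,fx=7,fy=7,interpolation=cv2.INTER_CUBIC)
cv2.imwrite("pics/c2.png",b)
E
```

```text
(no output)
```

View pics/c1.png

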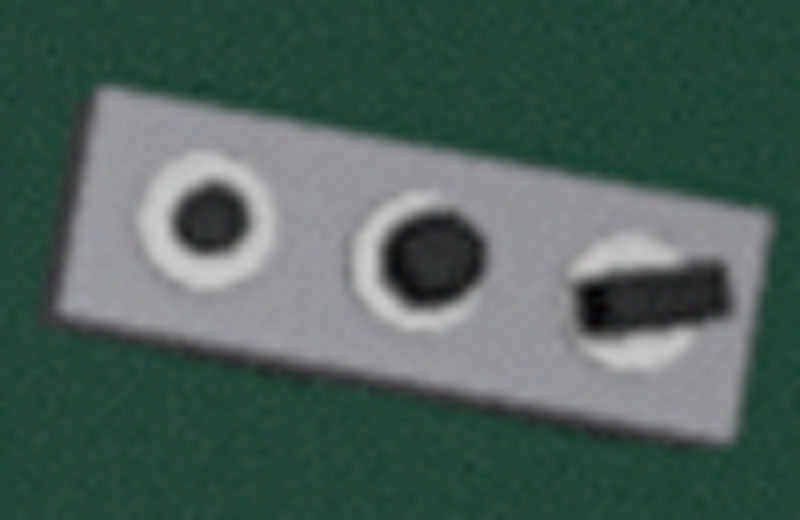

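View pics/c2.png

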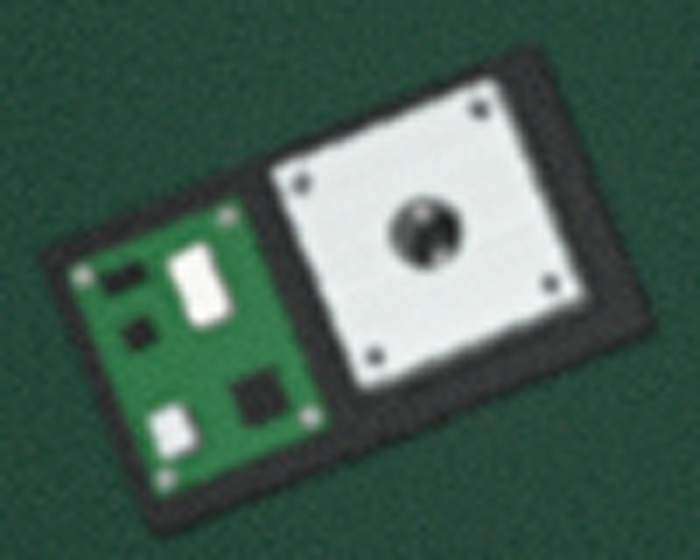

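The crop confirms it. The thumb-plate pin is the right-hand one, with its plate top centred near crop (668,294) and its collar near (633,303). The check block's hole is at crop (427,233).

```bash
python3 - <<'E'
from h import *
from scipy.spatial.transform import Rotation as R
c=np.load("pics/top0.npz")
A=lambda u,v,z:ray(c,335+(u+.5)/8-.5,170+(v+.5)/8-.5,z)
B=lambda u,v,z:ray(c,130+(u+.5)/7-.5,165+(v+.5)/7-.5,z)
print("plate top",A(668,294,.073),"collar",A(633,303,.045))
l,r=A(607,304,.073),A(730,288,.073);print(l,r,np.degrees(np.arctan2(*(r-l)[1::-1])),np.linalg.norm(r-l))
for p in[(100,88),(772,212),(733,440),(57,318)]:print("rack",A(*p,.04))
print("rack holes",A(207,222,.045),A(423,261,.045))
print("hole",B(427,233,.048),"corners",[B(*p,.048).round(4) for p in[(272,170),(495,80),(585,295),(362,388)]])
o=ctrl.get_obs();print(R.from_rotvec(o["tool_rot"]).as_matrix().round(3))
E
```

```text
plate top [ 0.46834339 -0.29310559  0.073     ] collar [ 0.46813236 -0.29361214  0.045     ]
[ 0.4663352  -0.27883186  0.073     ] [ 0.46941576 -0.30757755  0.073     ] -83.88319740510786 0.02891028975805081
rack [ 0.5235241  -0.16813339  0.04      ]
rack [ 0.48972514 -0.32971014  0.04      ]
rack [ 0.43482941 -0.31791152  0.04      ]
rack [ 0.46794112 -0.15595187  0.04      ]
rack holes [ 0.48994127 -0.19198141  0.045     ] [ 0.47937555 -0.24356051  0.045     ]
hole [0.49594995 0.13396412 0.048     ] corners [array([0.5142, 0.1762, 0.048 ]), array([0.5377, 0.1148, 0.048 ]), array([0.478, 0.091, 0.048]), array([0.4539, 0.1522, 0.048 ])]
[[ 0.969  0.245 -0.   ]
 [ 0.245 -0.969  0.001]
 [ 0.    -0.001 -1.   ]]
```

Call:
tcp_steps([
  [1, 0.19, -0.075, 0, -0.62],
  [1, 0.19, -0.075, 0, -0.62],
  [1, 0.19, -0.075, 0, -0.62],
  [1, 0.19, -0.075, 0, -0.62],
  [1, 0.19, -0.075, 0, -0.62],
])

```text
refused: plan[0]: [1, 0.19, -0.075, 0, -0.62] is not of type 'number' (schema: type "number"). Nothing was moved.
```

The call was refused and nothing moved: it wants one flat list, 5 numbers to a row, no inner brackets. Same move again in that form.

Call:
tcp_steps(plan=[1, 0.19, -0.075, 0, -0.62, 1, 0.19, -0.075, 0, -0.62, 1, 0.19, -0.075, 0, -0.62, 1, 0.19, -0.075, 0, -0.62, 1, 0.19, -0.075, 0, -0.62])

```text
time: 0.52
position: [0.3021, -0.4121, 0.2185]
tool_rot: [-2.846, -1.329, -0.0]
force: [0.4, -0.3, 0.5]
grip_width: 1.0
finger_force: 0.0
```

```bash
python3 - <<'E'
from h import *
from scipy.spatial.transform import Rotation as R
o=ctrl.get_obs();M=R.from_rotvec(o["tool_rot"]).as_matrix();print(o["position"],np.degrees(np.arctan2(M[1,1],M[0,1])),M.T@([.4683,-.2932,.17]-o["position"]))
E
```

```text
[ 0.30212292 -0.4121353   0.21851179] -39.92332262899015 [0.19784525 0.05112877 0.04854819]
```

Call:
tcp_steps(plan=[1, 0.198, 0.051, 0.048, -0.62, 1, 0.198, 0.051, 0.048, -0.62, 1, 0.198, 0.051, 0.048, -0.62, 1, 0.198, 0.051, 0.048, -0.62, 1, 0.198, 0.051, 0.048, -0.62], quiet=true)

```text
ok
```

Call:
tcp_steps(plan=[1, 0.004, 0, 0, -0.18, 1, 0.004, 0, 0, -0.18, 1, 0.004, 0, 0, -0.18])

```text
time: 1.18
position: [0.4669, -0.2919, 0.1705]
tool_rot: [-2.106, -2.33, 0.0]
force: [-0.8, -0.3, 0.3]
grip_width: 0.998
finger_force: 0.0
```

```bash
python3 - <<'E'
from h import *
from scipy.spatial.transform import Rotation as R
c=cap("wrist","w1")
o=ctrl.get_obs();M=R.from_rotvec(o["tool_rot"]).as_matrix();print(o["position"],np.degrees(np.arctan2(M[1,1],M[0,1])),M.T@([.4683,-.2932,.0465]-o["position"]))
print(c["pose"].round(3),c["fx"])
for p in[(.4683,-.2932,.073),(.4683,-.2932,.045)]:print(proj(c,p))
E
```

```text
[ 0.4666362  -0.29245858  0.17070986] 5.515351779022347 [-0.00094597  0.00164569  0.12420872]
[[ 0.995  0.097  0.03   0.458]
 [ 0.101 -0.95  -0.295 -0.21 ]
 [-0.001  0.297 -0.955  0.338]
 [ 0.     0.     0.     1.   ]] 346.79079624893546
(np.float64(278.69061706677473), np.float64(207.2133183937175))
(np.float64(278.5331356722528), np.float64(197.55933482019333))
```

View pics/w1.png

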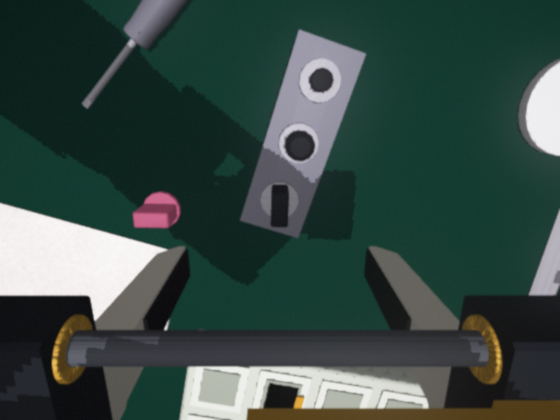

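The wrist view shows the thumb plate at (280,206) with its collar at (279,199). Its faces line up with the finger-closing axis, and this agrees with the top camera. I'll go down now.

Call:
tcp_steps(plan=[1, -0.001, 0.002, 0.041, 0, 1, -0.001, 0.002, 0.08, 0, 1, -0.001, 0.002, 0.105, 0, 1, -0.001, 0.002, 0.118, 0, 1, -0.001, 0.002, 0.1235, 0])

```text
time: 1.65
position: [0.4673, -0.2933, 0.0453]
tool_rot: [-2.113, -2.32, 0.001]
force: [0.1, 0.0, -1.1]
grip_width: 1.002
finger_force: 0.0
```

Call:
tcp_steps(plan=[0, 0, 0, 0, 0, 0, 0, 0, 0, 0, 0, 0, 0, 0, 0, 0, 0, 0, 0, 0, 0, 0, 0, 0, 0], grip_force=40)

```text
time: 2.07
position: [0.4691, -0.2939, 0.0484]
tool_rot: [2.11, 2.325, 0.0]
force: [-0.5, 0.9, 0.5]
grip_width: 0.693
finger_force: 0.0
```

Call:
tcp_steps(plan=[0, 0, 0, 0, 0, 0, 0, 0, 0, 0, 0, 0, 0, 0, 0], grip_force=40)

```text
time: 2.32
position: [0.4688, -0.2936, 0.0477]
tool_rot: [2.111, 2.326, 0.0]
force: [0.8, 0.3, -0.3]
grip_width: 0.478
finger_force: 0.0
```

Call:
tcp_steps(plan=[0, 0, 0, 0, 0, 0, 0, 0, 0, 0, 0, 0, 0, 0, 0, 0, 0, 0, 0, 0, 0, 0, 0, 0, 0], grip_force=40)

```text
time: 2.73
position: [0.4687, -0.2935, 0.0475]
tool_rot: [2.111, 2.327, 0.0]
force: [0.2, 0.0, 0.1]
grip_width: 0.146
finger_force: 40.0
```

Call:
tcp_steps(plan=[0, 0, 0, 0, 0, 0, 0, 0, 0, 0, 0, 0, 0, 0, 0], grip_force=40)

```text
time: 2.98
position: [0.4687, -0.2935, 0.0475]
tool_rot: [-2.111, -2.326, -0.0]
force: [-0.1, 0.2, 0.5]
grip_width: 0.143
finger_force: 40.0
```

Call:
tcp_steps(plan=[0, 0, 0, -0.01, 0, 0, 0, 0, -0.03, 0, 0, 0, 0, -0.06, 0, 0, 0, 0, -0.08, 0, 0, 0, 0, -0.085, 0], grip_force=60)

```text
time: 3.4
position: [0.4699, -0.2945, 0.1363]
tool_rot: [2.108, 2.323, 0.001]
force: [-0.1, -0.3, -0.5]
grip_width: 0.149
finger_force: 60.0
```

Call:
tcp_steps(plan=[0, 0, 0, 0, 0, 0, 0, 0, 0, 0, 0, 0, 0, 0, 0])

```text
time: 3.65
position: [0.4681, -0.2931, 0.1312]
tool_rot: [-2.11, -2.325, 0.0]
force: [1.0, 0.6, -1.2]
grip_width: 0.146
finger_force: 60.0
```

```bash
python3 - <<'E'
from h import *
from scipy.spatial.transform import Rotation as R
o=ctrl.get_obs();M=R.from_rotvec(o["tool_rot"]).as_matrix();print(o["position"],o["grip_width"],np.degrees(np.arctan2(M[1,1],M[0,1])),M.T@([.496,.134,.131]-o["position"]))
E
```

```text
[ 0.46806339 -0.29308125  0.13117471] 0.14596264735205236 5.556750122180836 [0.42236859 0.0691605  0.00069268]
```

Call:
tcp_steps(plan=[0, 0.02, 0.003, 0, 0, 0, 0.06, 0.01, 0, 0, 0, 0.1, 0.016, 0, 0, 0, 0.14, 0.023, 0, 0, 0, 0.18, 0.029, 0, 0], quiet=true)

```text
ok
```

Call:
tcp_steps(plan=[0, 0.04, 0.007, 0, 0, 0, 0.08, 0.013, 0, 0, 0, 0.12, 0.02, 0, 0, 0, 0.16, 0.026, 0, 0, 0, 0.19, 0.031, 0, 0], quiet=true)

```text
ok
```

Call:
tcp_steps(plan=[0, 0.03, 0.005, 0, 0, 0, 0.045, 0.008, 0, 0, 0, 0.051, 0.009, 0, 0, 0, 0.051, 0.009, 0, 0, 0, 0.051, 0.009, 0, 0])

```text
time: 4.9
position: [0.4962, 0.1315, 0.1318]
tool_rot: [-2.11, -2.326, 0.002]
force: [0.2, -0.3, -0.8]
grip_width: 0.149
finger_force: 60.0
```

Call:
tcp_steps(plan=[0, 0, 0, 0, 0, 0, 0, 0, 0, 0, 0, 0, 0, 0, 0])

```text
time: 5.15
position: [0.4967, 0.1313, 0.1325]
tool_rot: [-2.113, -2.325, 0.0]
force: [0.2, 0.3, -0.9]
grip_width: 0.145
finger_force: 60.0
```

```bash
python3 - <<'E'
from h import *
from scipy.spatial.transform import Rotation as R
o=ctrl.get_obs();M=R.from_rotvec(o["tool_rot"]).as_matrix();p=o["position"];print(p,o["grip_width"],o["force"],M.T@([.496,.134,.131]-p))
t=cap("top","t2");c=cap("wrist","w2");s=cap("scene","s2")
tip=p+[0,0,-.0375]
print("tip pred",proj(c,tip),"mouth pred",proj(c,(.496,.134,.048)),"scene",proj(s,tip),proj(s,(.496,.134,.048)))
u,v=map(int,proj(c,(.496,.134,.048)))
a=cv2.cvtColor(c["frame"],cv2.COLOR_RGB2BGR)[v-70:v+80,u-65:u+65]
u2,v2=map(int,proj(s,(.496,.134,.07)));b=cv2.cvtColor(s["frame"],cv2.COLOR_RGB2BGR)[v2-70:v2+80,u2-65:u2+65]
print(u,v,u2,v2)
cv2.imwrite("pics/c3.png",cv2.resize(np.hstack([a,b]),None,fx=3,fy=3,interpolation=cv2.INTER_CUBIC))
E
```

```text
[0.496656   0.13129467 0.13248467] 0.1448523978402457 [ 0.17096539  0.30941088 -0.86231164] [ 0.00275566 -0.0003944   0.00148465]
tip pred (np.float64(277.0553046221859), np.float64(233.8249000620642)) mouth pred (np.float64(276.46266905749985), np.float64(207.22478175801743)) scene (np.float64(335.70064373306775), np.float64(157.9448301244642)) (np.float64(334.1601123395285), np.float64(173.8877531992612))
276 207 335 166
```

View pics/c3.png

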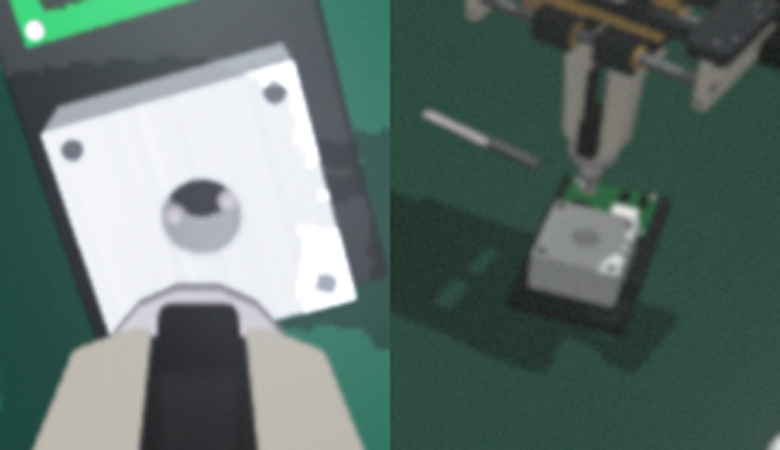

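The left half (wrist) shows the hole at crop (201,215), which is wrist pixel (278,208.7), with the pin's collar centred at u≈277.6. The right half (scene) shows the hole at scene pixel (335.7,175) and the tip at (335.7,158.7). I'll combine the cameras.

```bash
python3 - <<'E'
from h import *
c=np.load("pics/w2.npz");s=np.load("pics/s2.npz")
print("wrist hole",ray(c,278,208.5,.048),"scene hole",ray(s,335.7,175,.048))
p=ctrl.get_obs()["position"]
print("pin by wrist at collar z",[proj(c,p+[0,0,z]) for z in(-.0025,-.0075)],"by scene tip",ray(s,335.7,158.5,p[2]-.0375),p)
E
```

```text
wrist hole [0.49726494 0.13309701 0.048     ] scene hole [0.50071068 0.13333093 0.048     ]
pin by wrist at collar z [(np.float64(277.24708924872334), np.float64(257.63469933668205)), (np.float64(277.23075438465395), np.float64(253.62528504967415))] by scene tip [0.49781575 0.12973152 0.09507126] [0.49667124 0.13174249 0.13257126]
```

Call:
tcp_steps(plan=[0, 0.002, 0.0008, 0.015, 0, 0, 0.002, 0.0008, 0.03, 0, 0, 0.002, 0.0008, 0.045, 0, 0, 0.002, 0.0008, 0.053, 0, 0, 0.002, 0.0008, 0.055, 0])

```text
time: 5.72
position: [0.4966, 0.134, 0.0764]
tool_rot: [-2.11, -2.325, 0.003]
force: [0.4, -0.3, -1.4]
grip_width: 0.147
finger_force: 60.0
```

Call:
tcp_steps(plan=[0, 0, 0, 0, 0, 0, 0, 0, 0, 0, 0, 0, 0, 0, 0])

```text
time: 5.97
position: [0.4977, 0.1343, 0.0783]
tool_rot: [2.111, 2.326, 0.002]
force: [0.0, 0.7, -0.4]
grip_width: 0.148
finger_force: 60.0
```

```bash
python3 - <<'E'
from h import *
s=cap("scene","s3")
v,u=96,270
b=cv2.cvtColor(s["frame"],cv2.COLOR_RGB2BGR)[110:210,280:390];cv2.imwrite("pics/c4.png",cv2.resize(b,None,fx=6,fy=6,interpolation=cv2.INTER_CUBIC))
o=ctrl.get_obs();print(o["position"],o["force"],o["moment"])
E
```

```text
[0.49766284 0.1342916  0.07826499] [ 0.56973232 -0.04568133 -0.49455303] [-0.03363545 -0.10499518 -0.0347685 ]
```

View pics/c4.png

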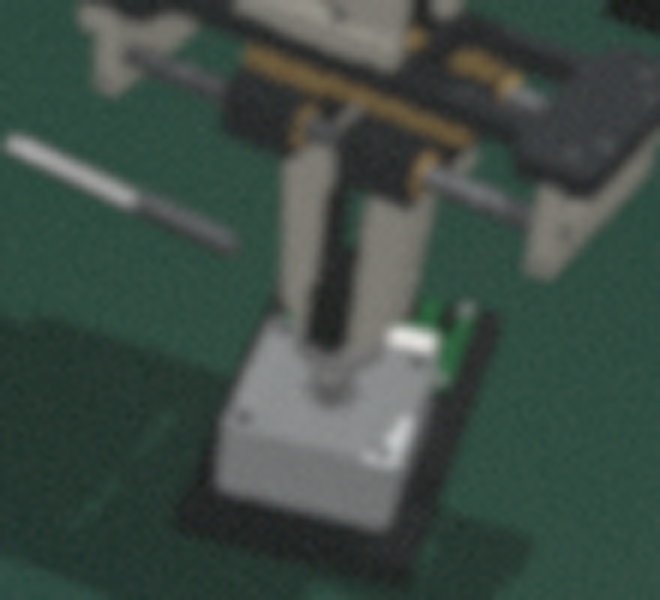

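The crop shows the pin's taper entering the hole at crop (330,385), with no contact force. I'll press in small steps.

Call:
tcp_steps(plan=[0, 0, 0, 0.002, 0, 0, 0, 0, 0.004, 0, 0, 0, 0, 0.004, 0, 0, 0, 0, 0.006, 0, 0, 0, 0, 0.006, 0])

```text
time: 6.43
position: [0.4973, 0.1342, 0.0713]
tool_rot: [2.111, 2.326, 0.0]
force: [0.0, 1.0, -0.9]
grip_width: 0.146
finger_force: 60.0
```

Call:
tcp_steps(plan=[0, 0, 0, 0.001, 0, 0, 0, 0, 0.001, 0, 0, 0, 0, 0.002, 0, 0, 0, 0, 0.002, 0])

```text
time: 6.77
position: [0.4975, 0.1343, 0.0696]
tool_rot: [2.111, 2.326, 0.001]
force: [1.3, 0.1, 1.4]
grip_width: 0.146
finger_force: 60.0
```

Call:
tcp_steps(plan=[0, 0, 0, 0.001, 0, 0, 0, 0, 0.001, 0, 0, 0, 0, 0.002, 0, 0, 0, 0, 0.002, 0])

```text
time: 7.1
position: [0.4976, 0.1343, 0.0678]
tool_rot: [2.111, 2.326, 0.001]
force: [1.8, 0.7, 5.1]
grip_width: 0.146
finger_force: 60.0
```

Call:
tcp_steps(plan=[0, 0, 0, 0.001, 0, 0, 0, 0, 0.001, 0, 0, 0, 0, 0.002, 0, 0, 0, 0, 0.002, 0])

```text
time: 7.43
position: [0.4976, 0.1343, 0.0659]
tool_rot: [2.111, 2.326, 0.001]
force: [0.5, 1.0, 5.4]
grip_width: 0.146
finger_force: 60.0
```

Call:
tcp_steps(plan=[0, 0, 0, 0.001, 0, 0, 0, 0, 0.001, 0, 0, 0, 0, 0.001, 0])

```text
time: 7.68
position: [0.4975, 0.1343, 0.0648]
tool_rot: [2.111, 2.326, 0.001]
force: [-0.1, 1.0, 4.9]
grip_width: 0.147
finger_force: 60.0
```

Call:
tcp_steps(plan=[0, 0, 0, 0.001, 0, 0, 0, 0, 0.001, 0, 0, 0, 0, 0.001, 0])

```text
time: 7.93
position: [0.4975, 0.1343, 0.0638]
tool_rot: [2.111, 2.326, 0.001]
force: [0.4, 0.9, 6.6]
grip_width: 0.149
finger_force: 60.0
```

Call:
tcp_steps(plan=[0, 0, 0, 0.001, 0, 0, 0, 0, 0.001, 0, 0, 0, 0, 0.001, 0])

```text
time: 8.18
position: [0.4975, 0.1342, 0.0628]
tool_rot: [2.111, 2.326, 0.001]
force: [0.2, -0.5, 4.5]
grip_width: 0.144
finger_force: 60.0
```

Call:
tcp_steps(plan=[0, 0, 0, 0.001, 0, 0, 0, 0, 0.001, 0, 0, 0, 0, 0.001, 0])

```text
time: 8.43
position: [0.4969, 0.1341, 0.0612]
tool_rot: [-2.111, -2.326, 0.001]
force: [-0.1, -0.7, -1.2]
grip_width: 0.146
finger_force: 60.0
```

Call:
tcp_steps(plan=[0, 0, 0, 0.001, 0, 0, 0, 0, 0.001, 0, 0, 0, 0, 0.001, 0])

```text
time: 8.68
position: [0.4967, 0.1341, 0.0601]
tool_rot: [-2.111, -2.326, 0.001]
force: [1.0, 0.1, -3.6]
grip_width: 0.143
finger_force: 60.0
```

Call:
tcp_steps(plan=[0, 0, 0, 0.001, 0, 0, 0, 0, 0.001, 0, 0, 0, 0, 0.001, 0])

```text
time: 8.93
position: [0.497, 0.1342, 0.0593]
tool_rot: [-2.111, -2.326, 0.001]
force: [0.4, -0.2, -4.1]
grip_width: 0.149
finger_force: 60.0
```

Call:
tcp_steps(plan=[0, 0, 0, 0.001, 0, 0, 0, 0, 0.001, 0, 0, 0, 0, 0.001, 0])

```text
time: 9.18
position: [0.4971, 0.1342, 0.0584]
tool_rot: [-2.111, -2.326, 0.0]
force: [-0.8, -0.2, -3.2]
grip_width: 0.147
finger_force: 60.0
```

Call:
tcp_steps(plan=[0, 0, 0, 0.001, 0, 0, 0, 0, 0.001, 0, 0, 0, 0, 0.001, 0])

```text
time: 9.43
position: [0.4972, 0.134, 0.0572]
tool_rot: [2.111, 2.326, -0.0]
force: [2.3, -0.6, -8.6]
grip_width: 0.146
finger_force: 60.0
```

Call:
tcp_steps(plan=[0, 0, 0, 0.001, 0, 0, 0, 0, 0.001, 0, 0, 0, 0, 0.001, 0])

```text
time: 9.68
position: [0.4971, 0.1342, 0.0564]
tool_rot: [-2.111, -2.326, 0.0]
force: [0.2, -1.1, -6.0]
grip_width: 0.147
finger_force: 60.0
```

Call:
tcp_steps(plan=[0, 0, 0, 0.001, 0, 0, 0, 0, 0.001, 0, 0, 0, 0, 0.001, 0])

```text
time: 9.93
position: [0.4972, 0.1343, 0.0556]
tool_rot: [-2.111, -2.326, -0.0]
force: [0.5, -0.0, -1.9]
grip_width: 0.143
finger_force: 60.0
```

Call:
tcp_steps(plan=[0, 0, 0, 0.0005, 0, 0, 0, 0, 0.001, 0, 0, 0, 0, 0.001, 0, 0, 0, 0, 0.001, 0, 0, 0, 0, 0.001, 0])

```text
time: 10.35
position: [0.4973, 0.1343, 0.0547]
tool_rot: [2.111, 2.326, 0.0]
force: [-2.8, 0.2, 4.9]
grip_width: 0.147
finger_force: 60.0
```

```bash
python3 -c "
from h import *
o=ctrl.get_obs();print(o['force'],o['position'])"
```

```text
[-2.81948213  0.17597118  4.88702512] [0.49729161 0.13431409 0.054745  ]
```

Call:
tcp_steps(plan=[0, 0, 0, 0.0005, 0, 0, 0, 0, 0.0008, 0, 0, 0, 0, 0.0008, 0, 0, 0, 0, 0.0008, 0, 0, 0, 0, 0.0008, 0])

```text
time: 10.77
position: [0.4973, 0.1343, 0.0542]
tool_rot: [2.111, 2.326, 0.0]
force: [-3.5, 0.3, 9.5]
grip_width: 0.144
finger_force: 60.0
```

Call:
tcp_steps(plan=[0, 0, 0, 0, 0])

```text
time: 10.85
position: [0.4973, 0.1343, 0.0542]
tool_rot: [2.111, 2.326, 0.0]
force: [-3.7, 0.4, 8.9]
grip_width: 0.145
finger_force: 60.0
```

The pin is home: force follows position at about the spring rate. Now the pull test.

Call:
tcp_steps(plan=[0, 0, 0, -0.0008, 0, 0, 0, 0, -0.0016, 0, 0, 0, 0, -0.0022, 0, 0, 0, 0, -0.0026, 0, 0, 0, 0, -0.0026, 0])

```text
time: 11.27
position: [0.4972, 0.1342, 0.0561]
tool_rot: [-2.111, -2.326, 0.0]
force: [0.8, 0.6, -3.2]
grip_width: 0.149
finger_force: 60.0
```

Call:
tcp_steps(plan=[0, 0, 0, 0, 0])

```text
time: 11.35
position: [0.4972, 0.1342, 0.0561]
tool_rot: [-2.111, -2.326, 0.0]
force: [0.7, 0.5, -4.3]
grip_width: 0.146
finger_force: 60.0
```

Call:
tcp_steps(plan=[0, 0, 0, 0, 0])

```text
time: 11.43
position: [0.4972, 0.1342, 0.0561]
tool_rot: [-2.111, -2.326, 0.0]
force: [2.0, -0.3, -3.2]
grip_width: 0.143
finger_force: 60.0
```

Call:
tcp_steps(plan=[0, 0, 0, -0.0006, 0, 0, 0, 0, -0.0012, 0, 0, 0, 0, -0.0012, 0])

```text
time: 11.68
position: [0.497, 0.1342, 0.0573]
tool_rot: [-2.111, -2.326, 0.001]
force: [1.3, 0.3, -9.8]
grip_width: 0.144
finger_force: 60.0
```

Call:
tcp_steps(plan=[0, 0, 0, 0, 0])

```text
time: 11.77
position: [0.497, 0.1342, 0.0572]
tool_rot: [-2.111, -2.326, 0.001]
force: [1.8, 0.7, -9.4]
grip_width: 0.142
finger_force: 60.0
```

Call:
tcp_steps(plan=[0, 0, 0, 0, 0])

```text
time: 11.85
position: [0.497, 0.1342, 0.0573]
tool_rot: [-2.111, -2.326, 0.001]
force: [1.6, 0.1, -10.2]
grip_width: 0.146
finger_force: 60.0
```

Call:
tcp_steps(plan=[0, 0, 0, -0.0003, 0, 0, 0, 0, -0.0005, 0, 0, 0, 0, -0.0005, 0])

```text
time: 12.1
position: [0.497, 0.1342, 0.0578]
tool_rot: [-2.111, -2.326, 0.001]
force: [2.4, -0.4, -13.4]
grip_width: 0.149
finger_force: 60.0
```

Call:
tcp_steps(plan=[0, 0, 0, 0, 0])

```text
time: 12.18
position: [0.497, 0.1342, 0.0578]
tool_rot: [-2.111, -2.326, 0.001]
force: [1.9, 0.0, -13.2]
grip_width: 0.148
finger_force: 60.0
```

Call:
tcp_steps(plan=[0, 0, 0, 0, 0])

```text
time: 12.27
position: [0.497, 0.1342, 0.0579]
tool_rot: [-2.111, -2.326, 0.001]
force: [1.0, 0.2, -13.8]
grip_width: 0.147
finger_force: 60.0
```

Call:
tcp_steps(plan=[0, 0, 0, 0, 0])

```text
time: 12.35
position: [0.497, 0.1342, 0.0579]
tool_rot: [-2.111, -2.326, 0.001]
force: [1.5, 0.6, -12.6]
grip_width: 0.146
finger_force: 60.0
```

Call:
tcp_steps(plan=[0, 0, 0, 0, 0])

```text
time: 12.43
position: [0.497, 0.1342, 0.0579]
tool_rot: [-2.111, -2.326, 0.001]
force: [1.2, 0.2, -14.5]
grip_width: 0.145
finger_force: 60.0
```

Call:
tcp_steps(plan=[0, 0, 0, 0.0001, 0, 0, 0, 0, 0.0001, 0, 0, 0, 0, 0.0001, 0, 0, 0, 0, 0.0001, 0, 0, 0, 0, 0.0001, 0])

```text
time: 12.85
position: [0.4971, 0.1342, 0.0579]
tool_rot: [-2.111, -2.326, 0.0]
force: [0.7, -0.4, -13.8]
grip_width: 0.146
finger_force: 60.0
```

Call:
tcp_steps(plan=[0, 0, 0, 0, 0, 0, 0, 0, 0, 0, 0, 0, 0, 0, 0, 0, 0, 0, 0, 0])

```text
time: 13.18
position: [0.4971, 0.1342, 0.0579]
tool_rot: [-2.111, -2.326, 0.0]
force: [0.3, 0.2, -12.9]
grip_width: 0.147
finger_force: 60.0
```

Call:
tcp_steps(plan=[0, 0, 0, 0, 0, 0, 0, 0, 0, 0, 0, 0, 0, 0, 0, 0, 0, 0, 0, 0, 0, 0, 0, 0, 0])

```text
time: 13.6
position: [0.4972, 0.1342, 0.0579]
tool_rot: [-2.111, -2.326, 0.0]
force: [-0.3, -1.3, -13.8]
grip_width: 0.142
finger_force: 60.0
```

Call:
tcp_steps(plan=[0, 0, 0, 0, 0])

```text
time: 13.68
position: [0.4971, 0.1342, 0.0579]
tool_rot: [-2.111, -2.326, 0.0]
force: [-0.8, -0.8, -13.6]
grip_width: 0.143
finger_force: 60.0
```

Call:
tcp_steps(plan=[0, 0, 0, 0.0002, 0, 0, 0, 0, 0.0002, 0, 0, 0, 0, 0.0002, 0, 0, 0, 0, 0.0002, 0, 0, 0, 0, 0.0002, 0])

```text
time: 14.1
position: [0.4972, 0.1342, 0.0577]
tool_rot: [-2.111, -2.326, 0.0]
force: [-0.8, -1.1, -12.3]
grip_width: 0.144
finger_force: 60.0
```

Call:
tcp_steps(plan=[0, 0, 0, 0, 0, 0, 0, 0, 0, 0, 0, 0, 0, 0, 0, 0, 0, 0, 0, 0, 0, 0, 0, 0, 0])

```text
time: 14.52
position: [0.4972, 0.1342, 0.0577]
tool_rot: [-2.111, -2.326, 0.0]
force: [-0.3, 0.1, -12.3]
grip_width: 0.143
finger_force: 60.0
```

Call:
tcp_steps(plan=[0, 0, 0, 0, 0, 0, 0, 0, 0, 0])

```text
time: 14.68
position: [0.4972, 0.1342, 0.0577]
tool_rot: [-2.111, -2.326, -0.0]
force: [-1.1, -0.3, -12.6]
grip_width: 0.146
finger_force: 60.0
```

Call:
tcp_steps(plan=[0, 0, 0, 0.0006, 0, 0, 0, 0, 0.0012, 0, 0, 0, 0, 0.0018, 0, 0, 0, 0, 0.0024, 0, 0, 0, 0, 0.003, 0])

```text
time: 15.1
position: [0.4979, 0.1343, 0.0553]
tool_rot: [2.111, 2.326, 0.002]
force: [-2.1, -1.1, 0.3]
grip_width: 0.142
finger_force: 60.0
```

Call:
tcp_steps(plan=[0, 0, 0, 0, 0, 0, 0, 0, 0, 0])

```text
time: 15.27
position: [0.4978, 0.1344, 0.0553]
tool_rot: [2.11, 2.326, 0.002]
force: [-0.8, -0.7, 1.1]
grip_width: 0.149
finger_force: 60.0
```

Call:
tcp_steps(plan=[0, 0, 0, 0.0006, 0, 0, 0, 0, 0.001, 0, 0, 0, 0, 0.001, 0])

```text
time: 15.52
position: [0.4978, 0.1343, 0.0544]
tool_rot: [2.11, 2.326, 0.002]
force: [-2.4, -2.9, 7.4]
grip_width: 0.145
finger_force: 60.0
```

Call:
tcp_steps(plan=[0, 0, 0, -0.0006, 0, 0, 0, 0, -0.001, 0, 0, 0, 0, -0.001, 0], grip_force=10)

```text
time: 15.77
position: [0.4978, 0.1343, 0.0551]
tool_rot: [2.111, 2.326, 0.002]
force: [0.4, -0.3, 1.9]
grip_width: 0.149
finger_force: 10.0
```

Call:
tcp_steps(plan=[0.6, 0, 0, 0, 0, 0.6, 0, 0, 0, 0, 0.6, 0, 0, 0, 0, 0.6, 0, 0, 0, 0, 0.6, 0, 0, 0, 0])

```text
time: 16.18
position: [0.4972, 0.1342, 0.0546]
tool_rot: [-2.111, -2.326, 0.0]
force: [-1.3, -0.2, 0.1]
grip_width: 0.461
finger_force: 0.0
```

Call:
tcp_steps(plan=[0.6, 0, 0, -0.005, 0, 0.6, 0, 0, -0.03, 0, 0.6, 0, 0, -0.06, 0, 0.6, 0, 0, -0.09, 0, 0.6, 0, 0, -0.12, 0])

```text
time: 16.6
position: [0.4969, 0.1342, 0.1764]
tool_rot: [-2.111, -2.326, 0.0]
force: [-0.0, 0.5, -1.2]
grip_width: 0.599
finger_force: 0.0
```

Call:
tcp_steps(plan=[0.6, 0, 0, 0, 0, 0.6, 0, 0, 0, 0, 0.6, 0, 0, 0, 0])

```text
time: 16.85
position: [0.4968, 0.1341, 0.1742]
tool_rot: [-2.111, -2.326, 0.001]
force: [-0.1, -0.4, -1.1]
grip_width: 0.605
finger_force: 0.0
```

```bash
python3 - <<'E'
from h import *
a=cap("scene","s5");c=cap("wrist","w5")
f=lambda c,u,v:cv2.resize(cv2.cvtColor(c["frame"],cv2.COLOR_RGB2BGR)[int(v)-65:int(v)+65,int(u)-65:int(u)+65],None,fx=3,fy=3,interpolation=cv2.INTER_CUBIC)
P=(.497,.134,.06)
cv2.imwrite("pics/c5.png",np.hstack([f(a,*proj(a,P)),f(c,*proj(c,P))]));print(proj(c,(.497,.134,.081)),proj(c,P))
E
```

```text
(np.float64(277.76366514262565), np.float64(207.39785692672288)) (np.float64(277.72824106067515), np.float64(199.8359960781847))
```

View pics/c5.png

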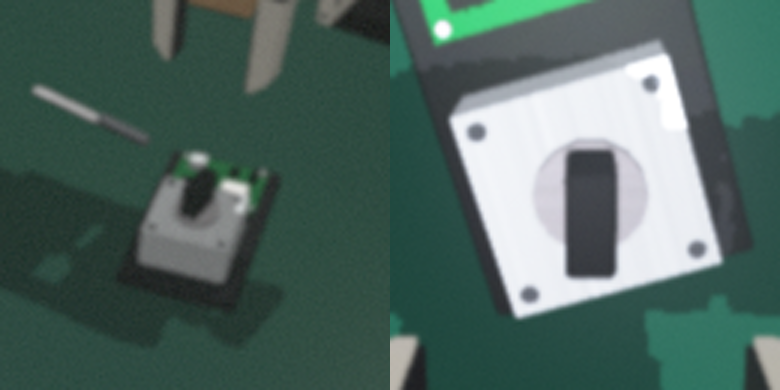

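The pin stands upright, with its collar flat on the block at crop (590,193) and the fingers clear of it. I'm handing in.

```bash
python3 -c "
from rig import ctrl
print(ctrl.finish_job())"
```

```text
the job is handed in; nothing more can be done
None
```

The thumb-plate pin is home in the check block with its collar down, it held an upward pull of about 12 N for over 2 s, and I released it and handed the job in; the two other pins were not touched, and no verdict came back.

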